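Pin the sample clamshell shut and hold it on its seal

ROBOT

A 7-joint arm with a two-finger parallel gripper is mounted at the origin on the work surface. World frame = base frame: x ahead of the robot, y to its left, z up, the work surface at z = 0. Lengths are in m, angles in rad, forces in N, time in s.
With the tool pointing down it reaches from about 0.35 to 0.9 m from the base axis. Payload 19.9 kg.
Tool frame: the origin (TCP) lies between the finger pads; the fingertips stand 19 mm ahead of it and the grasp point (between the pads) is the TCP; z points along the fingers, y is the direction in which the jaws open and shut (so a half turn about z gives the same grasp; the last joint's range is limited). The gripper opens to 94 mm and grips with 3 to 60 N. Pads are 16 mm wide; open, the fingers measure 119 mm over their backs; the gripper's body (75 mm by 177 mm) begins 78 mm behind the grasp point.
Start: joints at [-1.151, 0.417, -0.01, 1.614, 0.005, 1.111, -0.053], TCP at [0.278, 0.56, 0.224] pointing down, gripper open.
Joint ranges: [-2.81, 2.81], [-0.39, 2.02], [-1.27, 1.25], [0.06, 2.57], [-1.19, 4.33], [0.19, 2], [-2.82, 2.82]. Speed limits (rad/s): [1.89, 1.89, 2.39, 2.39, 3.01, 3.01, 3.01].

INTERFACE

Orientations are given as a 3x3 rotation matrix whose columns are the frame's x, y, z axes.
In Python, from rig import robot gives the robot as it stands. Calls block until the motion is done:
- robot.move_ptp(position, orientation): joint-space move of the TCP to a pose.
- robot.move_linear(position, velocity=0.15, frame=None, threshold=None): straight line of the TCP; frame=None keeps the orientation; velocity is the mean speed in m/s. With threshold (N) it stops when the force on the tool has changed by that much, and returns True; else False.
- robot.goto_joints(angles): joint-space move.
- robot.gripper_to(opening): finger opening in m; the grip force is fixed at half the most; returns when the fingers have stopped.
- robot.pause(seconds).
- robot.ik(position, orientation): joint angles nearest the present ones, or None.
- robot.get_state(): the state.
- robot.grab_frame(name): name is "side" or "top" or "wrist"; returns the picture (400x640x3 uint8, red, green, blue); there is no depth.
- robot.camera_info(name): a dict with "fx", "fy", "cx", "cy" (pixels), "rvec" (rotation vector, rad) and "tvec" (3), from world to camera coordinates, as OpenCV has them. Camera axes: x right, y down, z forward; pixel columns grow to the right and rows downward; lengths in m; the calibration is good to about 2 mm. A picture is of the moment at which its call begins: read the wrist's pose just before it. camera_info takes no time and is no camera call; for the wrist camera it gives the pose at the moment of the call.
A pose or a line that the arm cannot do raises robot.PlanningError and nothing moves.
- robot.sign_off(): hands the job in, once; it reports no verdict.
The state is a dict: "time": time; "qpos": joint angles; "joint_vel": joint speeds; "effort": joint torques, N m; "ee_pos": TCP position; "tool_rot": TCP orientation; "force": force on the tool from outside, world axes, zero at the start; "moment": the same for the moment, N m; "opening": finger opening in m.
Only numpy, scipy, OpenCV 4.12 (cv2) and the standard library are available. Lean on these libraries where they do the work, as an engineer would, in place of code of your own. Each camera call takes 0.05 s, during which the arm holds its last target. There are 200 camera calls.

TASK

First pull the parts drawer out to its stop and leave it open; then fold the hinged cover of the clamshell fixture down over the sample spinner until it rests on its rubber seal. Take the locking pin (the tall one with the long round knob) out of the drawer's rack, push it down through the hole in the cover and the hole in the base until its knob sits flat on the cover, and finish still bearing down on the pin with the gripper so that the springy seal stays pressed shut: do not let go. Leave the other two pins in the rack and the rest of the bench things where they are.

Things in the scene. Friction and masses are not known exactly. Their poses are not given: they have to be found in the camera images.
- cabinet: grey sheet-steel bench cabinet, fixed, 220 deep (its x) x 260 wide (its y) x 135 mm high, with one drawer whose front faces the cabinet's -x. Origin: centre of the underside.
- cabinet_drawer0 (a joint): how far the drawer is out, m: 0 shut, about 0.15 at its stop. It slides along the cabinet's -x, with 1 to 2 N of friction, and stays where it is left. It starts shut.
- cabinet_drawer0_handle (a point): middle of the drawer's handle, a level round steel bar 10 mm thick and 120 mm long along the cabinet's y, its centre line 35 mm in front of the drawer's front and about 38 mm below the cabinet's top; free from above and below. Moves with the drawer. Axes as the cabinet's.
- rack_top (a point): centre of the top face of the white rack block in the drawer (50 x 190 mm, 34 high). Three holes (14 mm wide, 28 mm deep) in a row along the cabinet's y, at -64, 0 and +64 mm from this point; a pin stands in each. The drawer's front panel begins 48 mm in front of the row, its side walls are 45 mm beyond the outer holes; the drawer's rim is 57 to 66 mm higher than this point.
- pin_center (a point): the locking pin: centre of its knob (half-way up the knob). Steel shank 12 mm thick, 44 mm long, with a tapered foot, under a black ribbed round knob 24 mm across, 48 mm tall; 92 mm over all, about 80 g; tallest of the three pins. z points up along the pin. Stands upright, loose, in one of the rack's three holes, the knob's underside 16 mm above the rack's top.
- pin_shoulder (a point): the locking pin: centre of the flat underside of its knob (24 mm below pin_center, 44 mm above the tip)
- pin_tip (a point): the locking pin: its lower end
- stub_pin_center (a point): bystander: short pin in the rack, round knob 24 mm across but only 18 mm tall (this point: the knob's centre); 54 mm over all
- wing_pin_center (a point): bystander: pin in the rack with a flat upright wing 30 mm wide, 7 mm thick for a head, 75 mm over all
- clamp: base of the aluminium clamshell fixture, fixed to the bench: block 130 (its x) x 110 (its y) x 36 mm high, a pocket in it with a white sample spinner lying in it, rubber seal strips round the pocket. Origin: centre of the underside. The hinge runs along its x, on its +y side.
- base_hole (a point): centre of the mouth of the through hole (16 mm wide) in the base, on the base's top face (36 mm above the bench), 37 mm from the centre line towards the base's -y. The hole goes down to the bench.
- lid (a joint): angle of the hinged cover, rad: 0 fully pressed shut (level, underside 38 mm above the bench), 1.57 upright, 1.85 end stop. Stays where it is left (1 to 2 N at the free edge moves it). From about 0.05 down it bears on the springy seal; let go there it stays ajar at about 0.05. Bearing down at the hole with about 7 N brings it below 0.02, about 10 N to its hard stop at 0.
- lid_hinge (a point): middle of the hinge axis, at the underside of the cover; axes turn with the cover: at angle 0 (shut) they are the base's, x along the hinge; the cover reaches from here 112 mm along its own -y, and its outer (upper) face is 12 mm along its own +z. It is 130 mm long along the hinge.
- lid_hole (a point): centre of the hole (16 mm wide, through) in the cover, on its outer (upper) face, 94 mm from the hinge; axes as lid_hinge. With the cover shut it lies right above base_hole, 50 mm above the bench.
- lid_edge (a point): middle of the cover's free edge, 112 mm from the hinge, half-way through its 12 mm thickness
- spinner_a: bystander: white and blue sample spinner with a glass tube, 40 mm wide, 97 mm tall, standing on the bench; origin under its centre
- spinner_b: bystander: another such spinner
- bottle: bystander: amber bottle, 48 mm wide, 110 mm tall; origin under its centre
- beaker: bystander: white cup, 64 mm wide, 80 mm tall; origin under its centre
- driver: bystander: screwdriver lying on the bench, 170 mm long
Things that resemble listed ones, but are neither listed nor needed, are in the scene too. There is more than one size of the clamp; the job needs the smallest.

How it is judged:
On the way, in this order (a step that is already met when the one before it is completed fails the run):
1. the drawer is pulled out to its stop (value of joint cabinet_drawer0 above 0.142 m), for 0.1 s.
2. the cover is folded down onto its seal, the pin not yet through it (value of joint lid below 0.09 rad and distance between pin_shoulder and lid_hole above 0.06 m), for 0.1 s.
3. the pin's tip is down in the base's hole, through the cover (z of pin_tip in the frame of base_hole below -0.012 m and horizontal distance between pin_tip and base_hole below 0.006 m and value of joint lid below 0.12 rad), for 0.1 s.
At the end, for the whole second after the job is handed in: Through the last second: fingers bear on the locking pin and it on the fixture (over 3 N each); cover below 0.02 rad; pin tip over 24 mm down the base hole, within 5 mm of its axis; knob underside within 5 mm of the cover hole rim centre; drawer over 130 mm out (value of joint lid below 0.02 rad and distance between pin_shoulder and lid_hole below 0.005 m and horizontal distance between pin_tip and base_hole below 0.005 m and z of pin_tip in the frame of base_hole below -0.024 m and contact force between the fingers and pin above 3 N and contact force between pin and clamp above 3 N and value of joint cabinet_drawer0 above 0.13 m); the arm keeps its last pose, push and grip.
It fails at once if one of the other two pins is lifted out of the rack (z of stub_pin_center in the frame of rack_top above 0.055 m or z of wing_pin_center in the frame of rack_top above 0.068 m).
It fails at once if a bystander on the bench is pushed by more than 30 mm or knocked over (distance of any of spinner_a, spinner_b, bottle, beaker, driver from where it was at the start of the episode above 0.03 m or angle between any of bottle, spinner_a, spinner_b, beaker's own z axis and vertical above 0.6 rad).
It also fails if it takes over 72 s, if anything falls off the work surface, if the arm or the gripper's body presses on something with over 40 N, if the wrist force passes 120 N, or if a joint passes its speed limit or range.

## Working session

There is one attempt and no reset: what is moved stays moved. The work goes in short steps, each a Python script; the robot and the scene stay as the last script left them, time stands still between calls to the robot, and variables do not carry over. Pictures are saved under pics/ and viewed, about 8 in all and at most 12, crops included, and the job is handed in when it is done.

```bash
mkdir -p pics; ls; python3 - <<'E'
from rig import robot
import cv2,numpy as np
for n in ("side","top","wrist"):
    i=robot.camera_info(n); f=robot.grab_frame(n); cv2.imwrite(f"pics/{n}0.png",f[:,:,::-1])
    R=cv2.Rodrigues(np.array(i["rvec"]))[0]; print(n,i["fx"],i["cx"],i["cy"],(-R.T@np.array(i["tvec"])).round(3),R.round(2).tolist())
E
```

```text
pics
side 415.73614148649875 317.3206452047691 202.13234618002795 [-0.079  1.082  0.765] [[-0.87, -0.49, 0.02], [-0.26, 0.43, -0.86], [0.41, -0.76, -0.5]]
top 361.49653678409317 318.66448736520886 199.00821080565473 [0.299 0.072 0.968] [[0.04, -1.0, -0.0], [-0.98, -0.04, -0.22], [0.22, 0.01, -0.98]]
wrist 336.35026867993946 317.06392309102523 202.05959044888246 [0.207 0.595 0.384] [[0.44, 0.9, -0.0], [0.86, -0.43, 0.27], [0.24, -0.12, -0.96]]
```

View pics/top0.png

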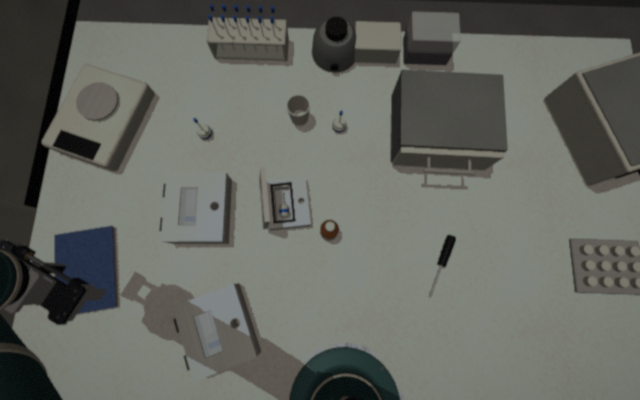

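View pics/side0.png

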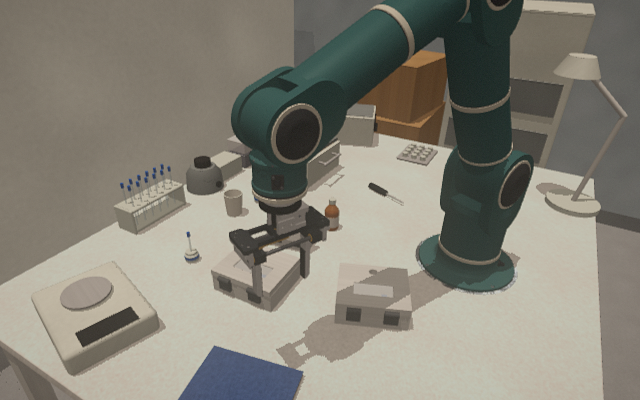

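```bash
cat > h.py <<'E'
from rig import robot
import cv2,numpy as np
def cam(n):
    i=robot.camera_info(n); R=cv2.Rodrigues(np.array(i["rvec"]))[0]; t=np.array(i["tvec"]).ravel()
    return np.array([[i["fx"],0,i["cx"]],[0,i["fy"],i["cy"]],[0,0,1]]),R,t
def ray(c,px,z):
    """pixel -> world point on plane at height z"""
    K,R,t=c; d=R.T@np.linalg.inv(K)@[*px,1]; o=-R.T@t
    return o+d*(z-o[2])/d[2]
def proj(c,P):
    K,R,t=c; q=K@(R@np.asarray(P)+t); return q[:2]/q[2]
def shot(n,name,crop=None,s=1,marks=()):
    c=cam(n); f=robot.grab_frame(n)[:,:,::-1].copy()
    cv2.imwrite(f"pics/{name}_raw.png",f)
    x0,x1,y0,y1=crop or (0,640,0,400)
    g=cv2.resize(f[y0:y1,x0:x1],None,fx=s,fy=s,interpolation=cv2.INTER_CUBIC)
    for m in marks: cv2.drawMarker(g,tuple(int(v) for v in (proj(c,m)-[x0,y0])*s),(0,0,255),0,10,1)
    cv2.imwrite(f"pics/{name}.png",g); np.savez(f"pics/{name}.npz",K=c[0],R=c[1],t=c[2]); return c
def load(name):
    d=np.load(f"pics/{name}.npz"); return d["K"],d["R"],d["t"]
def down(yaw):
    """tool pointing down, jaw (y) axis at angle yaw from world y"""
    c,s=np.cos(yaw),np.sin(yaw); return np.array([[-c,-s,0],[-s,c,0],[0,0,-1.]])
E
python3 - <<'E'
from h import *
c=shot("top","top1",(250,520,60,245),2.9)
s=robot.get_state(); print(np.round(s["tool_rot"],3).tolist())
K,R,t=cam("wrist"); T=np.array(s["tool_rot"]);o=-R.T@t
print("cam in tool",(T.T@(o-s["ee_pos"])).round(4),(T.T@R.T).round(3).tolist())
for p,z in [((443,185),.097),((448,115),.135),((285,205),.036),((392,152),.135),((503,152),.135)]: print(p,ray(c,p,z).round(3))
E
```

```text
[[-0.896, 0.445, -0.0], [0.445, 0.896, -0.001], [-0.0, -0.001, -1.0]]
cam in tool [ 0.0791  0.0005 -0.1596] [[0.001, -0.963, -0.271], [1.0, 0.001, -0.0], [0.0, -0.271, 0.963]]
(443, 185) [ 0.538 -0.228  0.097]
(448, 115) [ 0.708 -0.234  0.135]
(285, 205) [0.485 0.169 0.036]
(392, 152) [ 0.606 -0.094  0.135]
(503, 152) [ 0.616 -0.363  0.135]
```

View pics/top1.png

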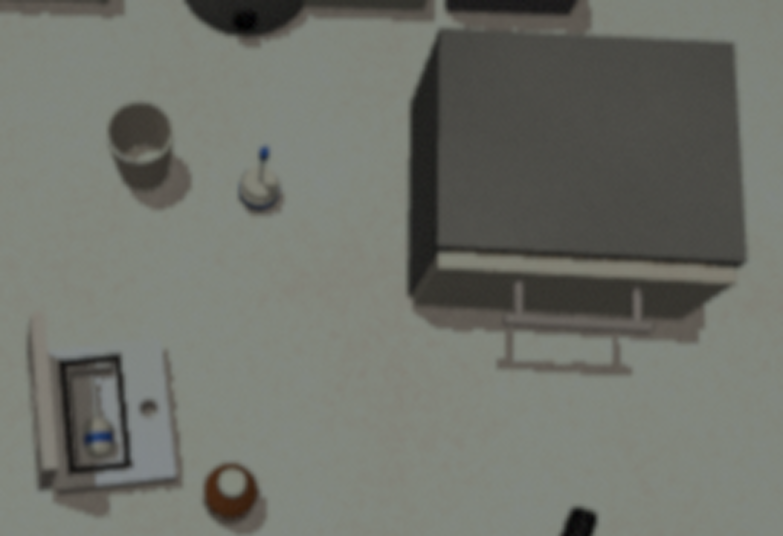

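```bash
python3 - <<'E'
from h import *
c=load("top1"); f=lambda u,v,z:ray(c,(250+u/2.9,60+v/2.9),z)
pts=dict(hL=f(503,318,.097),hR=f(652,328,.097),tl=f(438,30,.135),tr=f(735,43,.135),br=f(744,262,.135),bl=f(437,250,.135),
 hole=f(148,407,.036),b1=f(166,350,.036),b2=f(178,478,.036),lidt1=f(37,312,.15),lidt2=f(45,488,.15),bottle=f(232,484,.11),beaker=f(140,130,.08))
for k,v in pts.items(): print(k,v.round(4))
h=pts['hR']-pts['hL']; print("len",np.linalg.norm(h),"yaw",np.arctan2(h[0],-h[1]))
h=pts['br']-pts['bl']; print("len",np.linalg.norm(h),"yaw",np.arctan2(h[0],-h[1]))
h=pts['b2']-pts['b1']; print("len",np.linalg.norm(h),"yaw",np.arctan2(h[1],-h[0]))
E
```

```text
hL [ 0.5762 -0.1801  0.097 ]
hR [ 0.572  -0.3085  0.097 ]
tl [ 0.8276 -0.1184  0.135 ]
tr [ 0.8245 -0.3794  0.135 ]
br [ 0.6206 -0.3721  0.135 ]
bl [ 0.6218 -0.1151  0.135 ]
hole [0.4992 0.127  0.036 ]
b1 [0.5534 0.113  0.036 ]
b2 [0.4351 0.097  0.036 ]
lidt1 [0.5504 0.2145 0.15  ]
lidt2 [0.4066 0.198  0.15  ]
bottle [0.421  0.0504 0.11  ]
beaker [0.75   0.1442 0.08  ]
len 0.1284815171736397 yaw -0.0331372328114775
len 0.25698907808057253 yaw -0.004422460038845185
len 0.11936881279291733 yaw -0.13429353106305275
```

```bash
python3 - <<'E'
from h import *
p=np.pi/2
q0=robot.get_state()["qpos"]
for nm,P,y in [("clampA",(.48,.14,.30),.12+p),("clampB",(.48,.14,.30),.12-p),("hA",(.574,-.244,.26),-.03-p),("hB",(.574,-.244,.26),-.03+p)]:
    q=robot.ik(P,down(y)); print(nm,None if q is None else np.round(q,2))
robot.move_ptp((.48,.14,.30),down(.12+p)); shot("wrist","w1")
q=robot.ik((.574,-.244,.26),down(-.03+p)); print(None if q is None else np.round(q,2))
q=robot.ik((.574,-.244,.26),down(-.03-p)); print(None if q is None else np.round(q,2))
robot.move_ptp((.574,-.244,.26),down(-.03+p)); shot("wrist","w2")
print(robot.get_state()["time"],robot.get_state()["ee_pos"])
a,b=cv2.imread("pics/w1.png"),cv2.imread("pics/w2.png"); 
E
```

```text
clampA [ 0.59  0.26 -1.08  1.8   0.24  1.23  2.7 ]
clampB [-0.72  0.13  0.42  1.83 -0.05  1.19 -0.17]
hA [-0.32  0.55  0.98  1.6  -0.47  1.25  0.71]
hB [-0.37  0.6   1.08  1.6  -0.55  1.28 -2.37]
[-0.37  0.6   1.08  1.6  -0.55  1.28 -2.37]
[-0.28  0.52  0.9   1.6  -0.42  1.23  0.67]
7.1083 [ 0.57397463 -0.24399737  0.25992598]
```

View pics/w1.png

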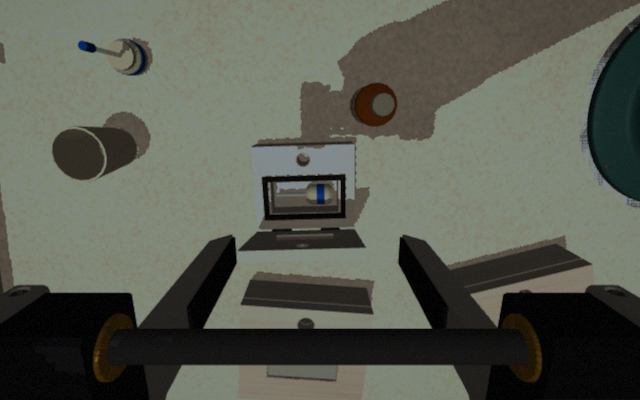

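View pics/w2.png

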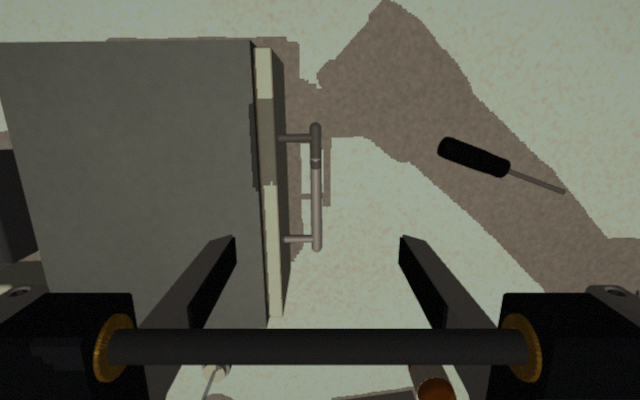

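```bash
python3 - <<'E'
from h import *
c=load("w2"); print("cam",(-c[1].T@c[2]).round(3))
for p,z in [((315,123),.097),((316.5,249),.097),((256,48),.125),((272,316),.125),((253,41),.135),((267,325),.135)]: print(p,ray(c,p,z).round(4))
c=load("w1"); print("cam",(-c[1].T@c[2]).round(3))
for p,z in [((303,159),.036),((252,145),.036),((355,145),.036),((375,105),.11),((240,248),.15),((365,247),.15),((272,230),.038),((335,230),.038)]: print(p,ray(c,p,z).round(4))
E
```

```text
cam [ 0.572 -0.323  0.42 ]
(315, 123) [ 0.574  -0.3084  0.097 ]
(316.5, 249) [ 0.5764 -0.1811  0.097 ]
(256, 48) [ 0.6195 -0.3699  0.125 ]
(272, 316) [ 0.6229 -0.1218  0.125 ]
(253, 41) [ 0.6199 -0.3733  0.135 ]
(267, 325) [ 0.6267 -0.1186  0.135 ]
cam [0.49  0.062 0.46 ]
(303, 159) [0.4994 0.127  0.036 ]
(252, 145) [0.5645 0.1172 0.036 ]
(355, 145) [0.4368 0.1017 0.036 ]
(375, 105) [0.4322 0.0532 0.11  ]
(240, 248) [0.5493 0.2053 0.15  ]
(365, 247) [0.426  0.1893 0.15  ]
(272, 230) [0.53  0.226 0.038]
(335, 230) [0.4466 0.2159 0.038 ]
```

```bash
python3 - <<'E'
from h import *
p=np.pi/2; phi=-.02
d=np.array([-np.cos(phi),-np.sin(phi),0]); H=np.array([.5752,-.2447,.097])
for y in (phi+p,phi-p):
    for P in (H,H+.155*d,H+.155*d+[0,0,.15],H+d*.07+[0,0,.1]):
        q=robot.ik(P,down(y)); print(None if q is None else np.round(q,2))
robot.gripper_to(.034)
R=down(phi+p)
robot.move_ptp(H+[0,0,.06],R)
t=robot.move_linear(H,velocity=.08,threshold=8); print("touch",t,robot.get_state()["ee_pos"])
robot.gripper_to(.0); s=robot.get_state(); print(s["opening"],s["ee_pos"],s["time"],np.round(s["force"],1))
E
```

```text
[-0.28  0.76  0.93  1.74 -0.71  1.01 -2.25]
[-0.34  0.55  1.01  2.09 -0.64  0.85 -2.11]
[-0.57  0.3   1.22  1.95 -0.32  1.1  -2.37]
[-0.41  0.55  1.09  1.83 -0.55  1.1  -2.28]
[ 1.08  0.85 -1.09  1.69  0.82  1.13 -0.27]
[ 1.32  0.59 -1.08  2.04  0.67  0.92 -0.15]
[ 1.39  0.29 -1.08  1.9   0.28  1.12  0.18]
[ 1.2   0.56 -1.08  1.78  0.54  1.14 -0.07]
touch False [ 0.57535878 -0.24494214  0.09735508]
0.009948082557260613 [ 0.57531644 -0.24470307  0.09720298] 10.0333 [0.1 1.4 3.1]
```

```bash
python3 - <<'E'
from h import *
phi=-.02; d=np.array([-np.cos(phi),-np.sin(phi),0]); H=np.array(robot.get_state()["ee_pos"])
t=robot.move_linear(H+.158*d,velocity=.08,threshold=20); s=robot.get_state(); print(t,(np.array(s["ee_pos"])-H)@d,np.round(s["force"],1),s["opening"])
robot.pause(.3)
s=robot.get_state(); P=np.array(s["ee_pos"]);print((P-H)@d,np.round(s["force"],1))
robot.gripper_to(.034)
robot.move_linear(P+[0,0,.15],velocity=.2)
# view over rack: rack row ~48+ behind drawer front (handle+35)
c=shot("wrist","w3"); s=robot.get_state(); print(s["time"],s["ee_pos"])
E
```

```text
True 0.15002163842252353 [ 3.9 -1.6 -2.2] 0.00999145142909959
0.15002115291055027 [ 3.8 -0.7 -0.9]
13.5583 [ 0.42490968 -0.24146826  0.24627932]
```

View pics/w3.png

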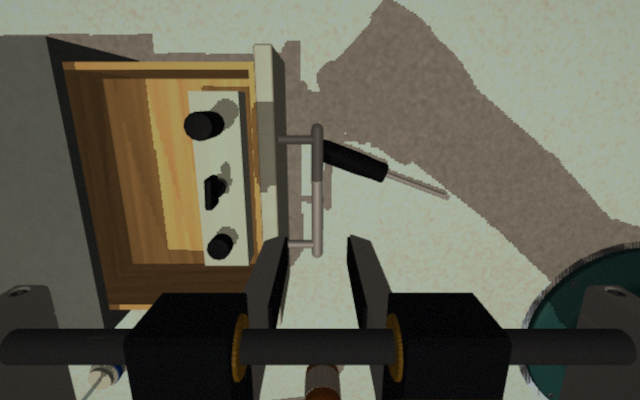

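```bash
python3 - <<'E'
from h import *
c=load("w3")
im=cv2.imread("pics/w3_raw.png")[60:290,160:310]
im=cv2.convertScaleAbs(cv2.resize(im,None,fx=3.0,fy=2.6*3/2.6,interpolation=cv2.INTER_CUBIC)[:600],alpha=1.7,beta=25); 
im=cv2.resize(cv2.imread("pics/w3_raw.png")[85:270,165:295],None,fx=3.2,fy=3.2,interpolation=cv2.INTER_CUBIC)
cv2.imwrite("pics/w3c.png",cv2.convertScaleAbs(im,alpha=2.2,beta=30))
for z in (.055,.065,.075):
  L=[ray(c,p,z) for p in ((189,92),(240,92),(248,265),(205,265))]
  print(z,[l[:2].round(4).tolist() for l in L],np.linalg.norm(L[1]-L[2]).round(4),np.linalg.norm(L[0]-L[1]).round(4),np.mean(L,0).round(4))
for p in ((255,45),(271,250)): print(ray(c,p,.125).round(4))
E
```

```text
0.055 [[0.5504, -0.337], [0.4998, -0.336], [0.506, -0.1477], [0.5552, -0.1486]] 0.1884 0.0506 [ 0.5278 -0.2423  0.055 ]
0.065 [[0.5468, -0.3365], [0.4976, -0.3356], [0.5037, -0.1526], [0.5515, -0.1535]] 0.1831 0.0492 [ 0.5249 -0.2446  0.065 ]
0.075 [[0.5432, -0.336], [0.4954, -0.3351], [0.5013, -0.1575], [0.5477, -0.1584]] 0.1777 0.0477 [ 0.5219 -0.2468  0.075 ]
[ 0.4703 -0.3669  0.125 ]
[ 0.4677 -0.1965  0.125 ]
```

View pics/w3c.png

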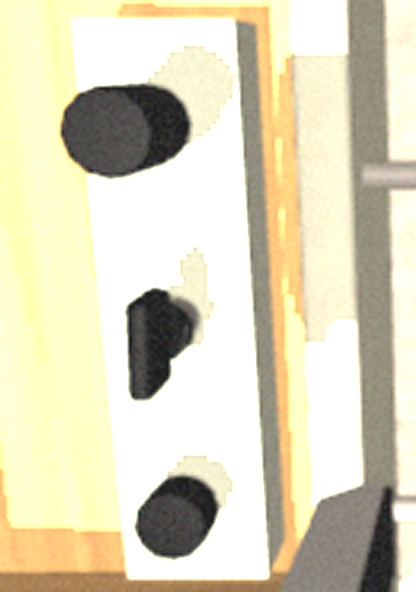

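```bash
python3 - <<'E'
from h import *
c=load("w3")
L=[ray(c,p,.052) for p in ((187.5,91),(239.5,91),(248.5,265),(205,265))]
m=np.mean(L,0); y=np.array([.02,1,0]); print(m.round(4),"pin by rack",(m-.064*y).round(4),"stub",(m+.064*y).round(4))
print("pin top",ray(c,(197.8,125.6),.116).round(4),"stub top",ray(c,(218.1,249),.078).round(4), "wing", ray(c,(165+147/3.2,85+345/3.2),.099).round(4))
E
```

```text
[ 0.529  -0.2422  0.052 ] pin by rack [ 0.5278 -0.3062  0.052 ] stub [ 0.5303 -0.1782  0.052 ]
pin top [ 0.5243 -0.3071  0.116 ] stub top [ 0.5307 -0.1781  0.078 ] wing [ 0.5249 -0.2444  0.099 ]
```

```bash
python3 - <<'E'
from h import *
p=np.pi/2; a=.121; Y=np.array([-np.sin(a),np.cos(a),0]); hg=np.array([.488,.2203,0])
w=.009; r=.08
def P(ty,tz): return hg+ty*Y+[0,0,tz+.019]
th=lambda t:P(-r*np.cos(t)+.012*np.sin(t)+w,.038+r*np.sin(t)+.012*np.cos(t))
best=None
for y in (a+p,a-p):
    qs=[robot.ik(x,down(y)) for x in (P(.06,.25),P(.06,.118),th(1.5),th(.8),th(.04))]
    print([None if q is None else np.round(q,2).tolist() for q in qs])
    if best is None and all(q is not None for q in qs): best=y
R=down(a-p); robot.gripper_to(0)
robot.move_ptp(P(.06,.24),R)
robot.move_linear(P(.06,.118),velocity=.2,threshold=10)
for t in (1.5,1.3,1.1,.9,.7,.5,.35,.2,.12,.06):
    x=robot.move_linear(th(t),velocity=.12,threshold=15 if t<.15 else 25)
    s=robot.get_state(); print(t,x,np.round(s["force"],1),np.round(np.array(s["ee_pos"])-th(t),4))
    if x: break
print(s["time"])
E
```

```text
[[0.25, 0.44, -1.08, 1.71, 0.41, 1.24, 2.33], [0.22, 0.65, -1.08, 1.84, 0.66, 1.06, 2.14], [0.31, 0.62, -1.08, 1.88, 0.64, 1.04, 2.22], [-1.24, 0.63, 1.1, 1.98, -0.69, 0.97, -2.82], [-1.05, 0.62, 0.9, 2.02, -0.66, 0.83, -2.79]]
[[-0.13, 0.3, -0.55, 1.72, 0.17, 1.17, -0.61], [-0.28, 0.42, -0.37, 1.86, 0.19, 0.9, -0.62], [-0.06, 0.42, -0.55, 1.89, 0.28, 0.9, -0.63], [0.04, 0.42, -0.55, 1.94, 0.29, 0.86, -0.54], [0.1, 0.5, -0.55, 1.98, 0.37, 0.76, -0.55]]
1.5 False [ 0.6  0.1 -0.1] [0.0003 0.0003 0.0006]
1.3 False [ 0.7 -0.1  0.5] [0.     0.0001 0.0001]
1.1 False [-0.5  1.  -0. ] [-0.      0.0001 -0.0001]
0.9 False [-0.1  1.   0.3] [-0.0001 -0.0001 -0.0001]
0.7 False [0.5 0.  0.9] [-0.0001 -0.0002 -0.0002]
0.5 False [-0.8  0.3  0.1] [-0.0002 -0.0002 -0.0003]
0.35 False [-0.   0.2  0.2] [-0.0002 -0.     -0.0001]
0.2 False [-0.1  0.6  0.4] [-0.0003  0.0001 -0.    ]
0.12 False [ 0.5  0.1 -0.3] [-0.0001 -0.     -0.0001]
0.06 False [-0.5 -0.  -0.3] [-0.0001 -0.0001 -0.0002]
19.9167
```

```bash
python3 - <<'E'
from h import *
s=robot.get_state(); P=np.array(s["ee_pos"])
x=robot.move_linear(P+[0,0,-.012],velocity=.03,threshold=5); s=robot.get_state(); print(x,s["ee_pos"],np.round(s["force"],1))
robot.pause(.15)
robot.move_linear(np.array([.478,.19,.25]),velocity=.25)
shot("wrist","w4"); print(robot.get_state()["time"])
E
```

```text
True [0.49660635 0.15044819 0.07111519] [ 0.7 -0.5  4.9]
21.2417
```

View pics/w4.png

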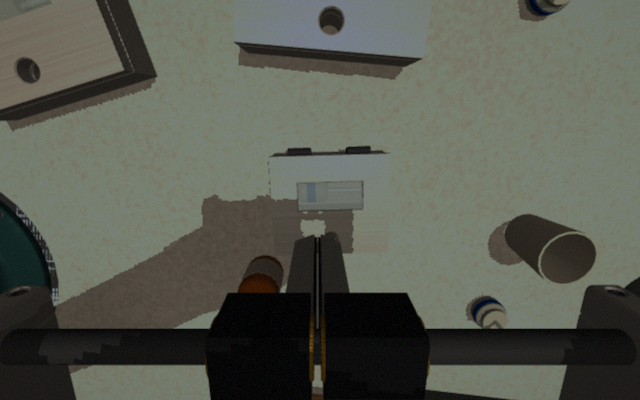

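```bash
python3 - <<'E'
from h import *
p=np.pi/2
robot.move_linear([.50,.06,.23],velocity=.25)
shot("wrist","w5")
R=down(-.02-p); X=np.array([.526,-.3065,.25])
robot.gripper_to(.044); robot.move_ptp(X,R); shot("wrist","w6")
print(robot.get_state()["time"],np.round(robot.get_state()["qpos"],2))
a=cv2.resize(cv2.imread("pics/w5.png")[80:280,180:480],None,fx=2.6,fy=2.6,interpolation=cv2.INTER_CUBIC)
cv2.imwrite("pics/w5c.png",cv2.convertScaleAbs(a,alpha=1.3,beta=10))
c=load("w6"); print("exp pin px",proj(c,[.5275,-.3062,.092]),proj(c,[.526,-.3065,.116]), "hole exp",proj(load("w5"),[.4993,.127,.050]))
E
```

```text
24.225 [ 0.66  0.38 -0.25  1.62  0.1   1.16  0.38]
exp pin px [317.81226836 193.54924888] [316.20532561 200.43446851] hole exp [325.05288293 121.07524148]
```

View pics/w5c.png

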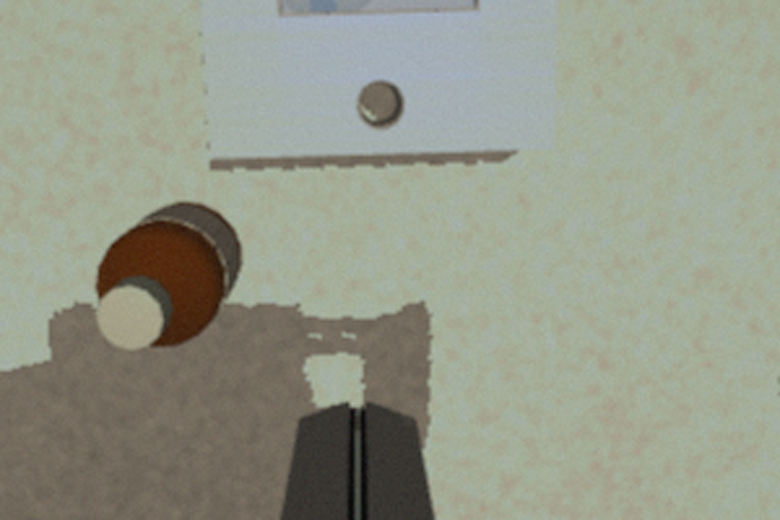

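View pics/w6.png

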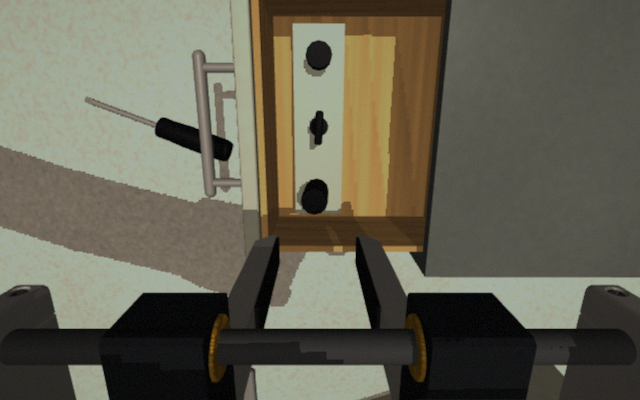

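```bash
python3 - <<'E'
from h import *
c=load("w5"); print("hole",ray(c,(326.2,119.6),.054).round(4),ray(c,(326.2,119.6),.05).round(4))
X=np.array([.526,-.3065,.092])
t=robot.move_linear(X,velocity=.12,threshold=8); s=robot.get_state(); print(t,s["ee_pos"],np.round(s["force"],1))
if not t:
    robot.gripper_to(0); s=robot.get_state(); print("open",s["opening"],s["ee_pos"],np.round(s["force"],1))
    if s["opening"]>.02:
        robot.move_linear(X+[0,0,.16],velocity=.15)
        s=robot.get_state(); print(s["opening"],np.round(s["force"],2),s["time"]); shot("wrist","w7"); shot("side","s7")
E
```

```text
hole [0.5001 0.1287 0.054 ] [0.5002 0.1285 0.05  ]
False [ 0.52633065 -0.30669854  0.09267299] [ 0.9  0.4 -0.3]
open 0.023823882903633062 [ 0.52639972 -0.30654571  0.09220672] [ 2.1  0.4 -0.4]
0.023580965725049453 [-0.14  0.39 -1.65] 27.3667
```

```bash
python3 - <<'E'
from h import *
p=np.pi/2; a=.121; R=down(a-p); h=np.array([.4997,.1278])
robot.move_linear([.526,-.3065,.27],velocity=.2)
robot.move_ptp([*h,.24],R); robot.move_linear([*h,.135],velocity=.15)
c=shot("wrist","w8",(200,440,130,330),2.6); s=robot.get_state(); print(s["ee_pos"],s["opening"],np.round(s["force"],2),s["time"])
f0=np.array(s["force"])
t=robot.move_linear([*h,.100],velocity=.04,threshold=4); s=robot.get_state(); print(t,s["ee_pos"],np.round(np.array(s["force"])-f0,2),np.round(s["moment"],2),s["time"])
E
```

```text
[0.50027473 0.12786837 0.13591031] 0.023734132492008887 [-0.53 -0.12  0.01] 30.2167
False [0.49983712 0.12785276 0.10020591] [ 0.68  0.44 -0.09] [-0.03  0.01  0.05] 31.2417
```

```bash
python3 - <<'E'
from h import *
h=[.4997,.1278]; f0=np.array(robot.get_state()["force"])
for z in (.090,.084,.080,.077,.074,.072,.070,.068,.066):
    t=robot.move_linear([*h,z],velocity=.03,threshold=12); s=robot.get_state(); f=np.array(s["force"])-f0
    print(z,t,np.round(s["ee_pos"],4),np.round(f,1),np.round(s["moment"],2))
    if t or f[2]>11: break
print(s["time"],s["opening"]); shot("side","s9"); shot("wrist","w9")
E
```

```text
0.09 False [0.4996 0.1279 0.0898] [ 0.9 -0.8 -1.2] [-0.02  0.05  0.02]
0.084 False [0.4996 0.1278 0.0838] [ 0.7 -0.5 -1.3] [-0.09  0.06  0.02]
0.08 False [0.4996 0.1278 0.0798] [ 0.5 -0.1 -0.8] [-0.03  0.05 -0.01]
0.077 False [0.4996 0.1278 0.0768] [-0.2 -0.  -1.1] [-0.06  0.07 -0.03]
0.074 False [0.4998 0.1278 0.074 ] [-0.3 -1.2 -0.2] [-0.08 -0.16  0.01]
0.072 False [0.4999 0.1277 0.0721] [ 1.5 -2.1  2.9] [-0.56 -0.25  0.  ]
0.07 False [0.5    0.1275 0.0702] [ 1.1 -4.1  6.1] [-0.85 -0.1   0.  ]
0.068 False [0.5002 0.1277 0.069 ] [-4.7 -5.6 25.4] [-1.14  1.45 -0.  ]
33.6083 0.023983008993982233
```

```bash
python3 - <<'E'
from h import *
h=[.4998,.1278]
robot.move_linear([*h,.075],velocity=.03)
robot.gripper_to(.036); s=robot.get_state(); print("open f",np.round(s["force"],1))
robot.move_linear([*h,.086],velocity=.05)
robot.gripper_to(0); robot.pause(.2); s=robot.get_state(); f0=np.array(s["force"]); print("regrip",s["opening"],s["ee_pos"],np.round(f0,1))
for z in np.arange(.085,.070,-.001):
    t=robot.move_linear([*h,z],velocity=.02,threshold=16); s=robot.get_state(); f=np.array(s["force"])
    print(round(z,4),t,np.round(s["ee_pos"],4),np.round(f,1),np.round(s["moment"],2))
    if t or f[2]>14: break
print(s["time"],s["opening"]); shot("side","s10",(180,380,190,340),4)
E
```

```text
open f [-0.6  0.2  0.2]
regrip 0.023745118478928816 [0.49972842 0.12778229 0.08591269] [ 0.1  0.6 -0.6]
0.085 False [0.4998 0.1277 0.085 ] [-0.  -1.7  0.8] [-0.27  0.04  0.01]
0.084 False [0.4998 0.1277 0.084 ] [ 0.2 -2.5  4. ] [-0.56  0.07  0.01]
0.083 False [0.4999 0.1276 0.0831] [-0.1 -2.1  4.5] [-0.67  0.13 -0.04]
0.082 False [0.5    0.1276 0.0821] [ 0.4 -3.   6.6] [-0.85  0.16  0.04]
0.081 False [0.5001 0.1276 0.0816] [-2.6 -5.1 17.2] [-1.27  1.05 -0.  ]
36.7 0.0232945230522068
```

View pics/s10.png

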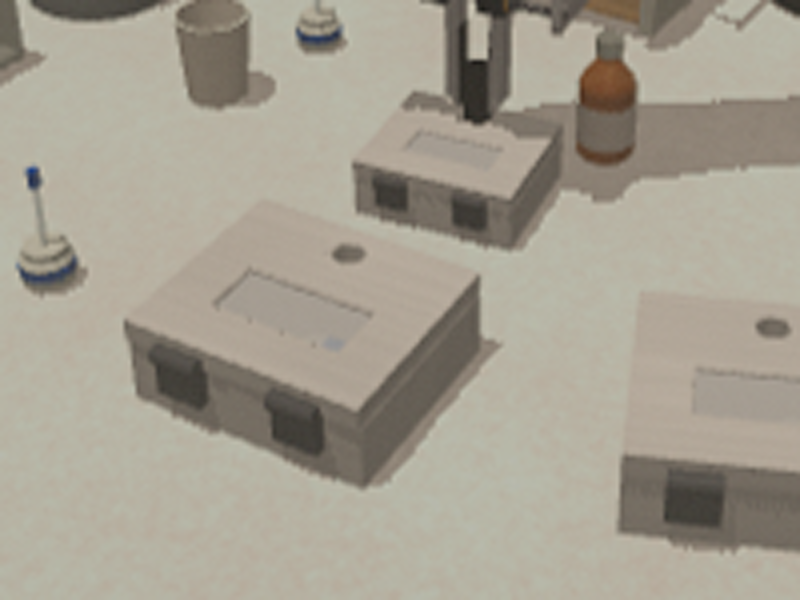

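```bash
python3 - <<'E'
from h import *
for i in range(4):
    robot.pause(.4); s=robot.get_state(); print(np.round(s["force"],1),np.round(s["ee_pos"],4),s["opening"],s["time"])
shot("top","t11",(380,540,50,200),4)
E
```

```text
[-3.9 -4.8 16.6] [0.5001 0.1276 0.0816] 0.023987276800371306 37.15
[-4.4 -5.2 16.3] [0.5001 0.1276 0.0816] 0.023648165505641264 37.55
[-3.5 -4.7 16. ] [0.5001 0.1275 0.0816] 0.023555773360900957 37.95
[-3.3 -5.  16.7] [0.5001 0.1276 0.0816] 0.02367365419118117 38.35
```

View pics/t11.png

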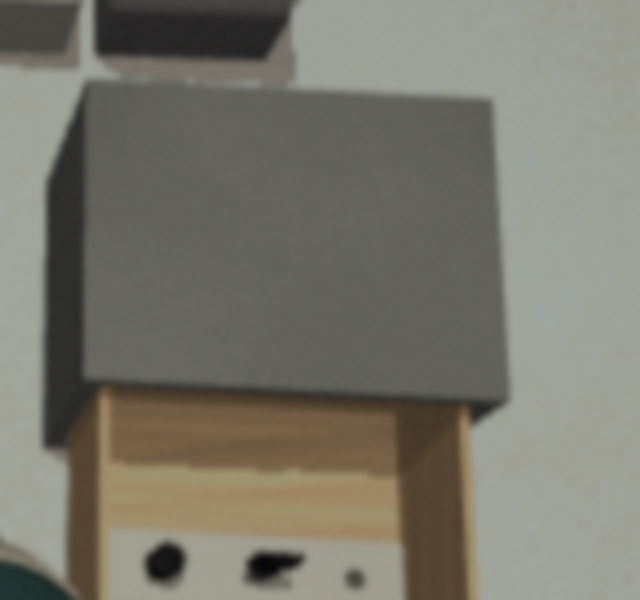

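The top view shows the drawer still open. The stub and wing pins are in the rack at about (165,563) and (272,565), and the locking pin's hole is empty at (354,578). The downward push holds steady at about 16 N, so I'm handing in.

```bash
python3 -c "
from rig import robot
robot.sign_off(); print(robot.get_state()['time'])"
```

```text
the job is handed in; nothing more can be done
the job is handed in; nothing more can be done
```

The job is done and handed in at about 38 s of the 72 s allowed; no verdict was reported. I pulled the drawer out to its stop (0.150 m) and folded the smallest clamp's cover onto its seal. Then I took the locking pin from the rack, pushed it through both holes, and left the gripper bearing down on it.

**One correction:** on the first press the fingertips ended level with the cover, so they may have been pressing it instead of the pin. I let go, gripped about 12 mm higher on the knob and pressed again.

**Last checks:**
- **Push:** about 16 N downward, steady over 1.6 s, with about 6 N of sideways force as well.
- **Cover:** it met a hard stop after about 4 mm of springy travel, which fits the seal being fully pressed shut.
- **Grip:** the opening reads 23.7 mm on the 24 mm knob, and the side view shows the knob on the cover with the fingers clear above it.
- **Drawer and other pins:** the last top view shows the drawer open and the other two pins still in the rack.
- **Bystanders:** the arm felt no knock on any of them, but I did not measure their positions again at the end.

The cover angle and pin depth were judged only from the arm's height and force readings, because the rig gives no direct reading of either.

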